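Open the parts bin's gate and hold it wide

ROBOT

A 6-joint arm with a two-finger parallel gripper is mounted at the origin on the work surface. World frame = base frame: x ahead of the robot, y to its left, z up, the work surface at z = 0. Lengths are in m, angles in degrees, forces in N, time in s.
With the tool pointing down it reaches from about 0.325 to 0.85 m from the base axis. Payload 15.5 kg.
Tool frame: the origin (TCP) lies at the very end of the fingers, on their centre line; the grasp point (between the pads) lies arm.grip_depth behind it (arm.grip_depth is the distance from the TCP to the grasp point, in m); z points along the fingers, y is the direction in which the jaws open and shut (so a half turn about z gives the same grasp; the last joint's range is limited). The gripper opens to 91 mm and grips with 3 to 60 N. Pads are 32 mm wide; open, the fingers measure 118 mm over their backs; the gripper's body (76 mm by 178 mm) begins 60 mm behind the grasp point.
Start: joints at [-72.451, 28.281, 77.091, -0, 74.628, -5.472], TCP at [0.244, -0.575, 0.214] pointing down, gripper open.
Joint ranges: [-166.48, 166.48], [-47.26, 123.95], [12.59, 153.08], [-70.14, 250.14], [6.76, 159.57], [-176.63, 176.63]. Speed limits (degrees/s): [108.29, 108.29, 147.25, 172.46, 172.46, 172.46].

INTERFACE

Orientations are given as a 3x3 rotation matrix whose columns are the frame's x, y, z axes.
In Python, from rig import arm gives the robot as it stands. Calls block until the motion is done:
- arm.move_to(position, orientation): joint-space move of the TCP to a pose.
- arm.move_l(position, orientation=None, feed=0.15): straight line of the TCP; orientation=None keeps the orientation; feed is the mean speed in m/s.
- arm.move_joints(angles): joint-space move.
- arm.grip(opening): finger opening in m; the grip force is fixed at half the most; returns when the fingers have stopped.
- arm.sleep(seconds).
- arm.solve_ik(position, orientation): joint angles nearest the present ones, or None.
- arm.snapshot(name): name is "side" or "top"; returns the picture (480x640x3 uint8, red, green, blue); there is no depth.
- arm.get_calibration(name): a dict with "intrinsics" (3x3 intrinsics, pixels), "cam_to_world" (4x4, takes a point from camera to world coordinates). Camera axes: x right, y down, z forward; pixel columns grow to the right and rows downward; lengths in m; the calibration is good to about 2 mm. A picture is of the moment at which its call begins. get_calibration takes no time and is no camera call.
A pose or a line that the arm cannot do raises arm.Unreachable and nothing moves.
- arm.sign_off(): hands the job in, once; it reports no verdict.
Readings, each from a call of its own:
- arm.current_t(): time.
- arm.current_joint_positions(): joint angles.
- arm.current_dq(): joint speeds.
- arm.current_tau(): joint torques, N m.
- arm.current_ee_pos(): TCP position.
- arm.current_tool_rot(): TCP orientation.
- arm.current_force(): force on the tool from outside, world axes, zero at the start.
- arm.current_torque(): the same for the moment, N m.
- arm.current_width(): finger opening in m.
Only numpy, scipy, OpenCV 4.12 (cv2) and the standard library are available. Lean on these libraries where they do the work, as an engineer would, in place of code of your own. Each camera call takes 0.05 s, during which the arm holds its last target. There are 200 camera calls.

TASK

Slide the flat aluminium plate along the bench, without lifting it, until it lies wholly inside the yellow tape outline in front of the blue parts bin's gate. Then squeeze the red catch's tab fully back against its ear, after it the yellow one the same way, and swing the gate out by its black post, past its click stop, until it stands wide open, about at right angles to the bin. The gate springs back, so finish while still holding it wide open; leave the wrench, the orange bit case and the black collar where they are.

Things in the scene. Friction and masses are not known exactly. Their poses are not given: they have to be found in the camera images.
- bin: Blue plastic parts bin, 222 x 192 x 118 mm tall, bolted down. Origin on the bench under the middle of its green gate; x along the shut gate towards the hinge, y into the bin, z up. A steel header bar (top 118 mm above the bench, y 10 to 40 mm) just behind the gate carries the two catches. The click-stop bracket at the hinge end reaches x = 173 mm, 135 mm high.
- outline (a point): Centre of the yellow tape outline on the bench in front of the gate, on the bench surface, 115 mm out from the gate (bin x = 0, y = -115 mm), same axes as the bin. The tape, flat and no obstacle, encloses 90 mm along x by 176 mm along y.
- plate: Loose flat aluminium plate, 64 mm (its x) by 150 mm (its y) by 8 mm thick, about 0.2 kg; origin at the centre of its underside. Either way round is right as long as its long side runs along the outline's long side. It can be gripped across its 64 mm width by the fingertips.
- red_base: Foot of the red catch, dark steel, 30 x 34 x 4 mm, on the bin's header bar; axes as the bin's. Origin on the bar's top, 118 mm above the bench, 20 mm behind (+y) the gate's plane. The two catches sit at bin x = -5 and +60 mm; either may be the red one. The tab's pivot runs along x, 14 mm below the origin.
- red_tab: Red plastic thumb tab, 22 mm wide (x), 6 thick, 48 long, its z up along it. Origin: middle of its top edge. Shut, it leans 0.33 rad to the bin's -y (top edge 23 mm in front of the foot's origin, 54 mm above it); fully squeezed it is upright above the pivot, top 58 mm above the foot's origin.
- red_ear: Fixed steel ear behind the red tab, 22 (x) x 8 (y) x 56 mm tall; origin at the middle of its top edge, 16 mm behind (+y) and 56 mm above the foot's origin. Squeeze from above along the bin's y, one finger before the tab, one behind the ear: 46 mm over both when shut; squeezed 23 mm, parallel, centred 8.5 mm behind (+y) the foot's origin. No obstacle within 25 mm.
- red_catch (a joint): Red catch: 0 shut, 0.33 rad fully squeezed (stop). The tab's steel claw reaches over the gate's top edge, blocks it, and clears it above about 0.2 rad. Raised, the claw stands up to 138 mm above the bench just before the tab: keep fingertips above 142 mm or they knock it down again. Stiff pivot (0.1 Nm, under 3 N at the tab): it stays where it is left.
- yellow_base: Foot of the yellow catch, dark steel, 30 x 34 x 4 mm, on the bin's header bar; axes as the bin's. Origin on the bar's top, 118 mm above the bench, 20 mm behind (+y) the gate's plane. The two catches sit at bin x = -5 and +60 mm; either may be the red one. The tab's pivot runs along x, 14 mm below the origin.
- yellow_tab: Yellow plastic thumb tab, 22 mm wide (x), 6 thick, 48 long, its z up along it. Origin: middle of its top edge. Shut, it leans 0.33 rad to the bin's -y (top edge 23 mm in front of the foot's origin, 54 mm above it); fully squeezed it is upright above the pivot, top 58 mm above the foot's origin.
- yellow_ear: Fixed steel ear behind the yellow tab, 22 (x) x 8 (y) x 56 mm tall; origin at the middle of its top edge, 16 mm behind (+y) and 56 mm above the foot's origin. Squeeze from above along the bin's y, one finger before the tab, one behind the ear: 46 mm over both when shut; squeezed 23 mm, parallel, centred 8.5 mm behind (+y) the foot's origin. No obstacle within 25 mm.
- yellow_catch (a joint): Yellow catch: 0 shut, 0.33 rad fully squeezed (stop). The tab's steel claw reaches over the gate's top edge, blocks it, and clears it above about 0.2 rad. Raised, the claw stands up to 138 mm above the bench just before the tab: keep fingertips above 142 mm or they knock it down again. Stiff pivot (0.1 Nm, under 3 N at the tab): it stays where it is left.
- gate_hinge (a joint): Gate angle: 0 shut, 1.57 at right angles to the bin, stop at 1.65 rad; grows as the free end swings to the bin's -y. A spring pulls it shut (0.1 Nm shut, 0.4 Nm wide open: 2.4 N at the post). A sprung click stop resists between about 0.5 and 0.8 rad (up to some 6 N at the post in all); let go wide open, the gate swings shut through it.
- gate_axis (a point): Point on the gate's upright hinge axis, 145 mm above the bench, at bin x = 100 mm, y = 0; same axes as the bin.
- gate: Green gate panel, 183 mm wide, 8 thick, 20 to 114 mm above the bench, with an upright round black post, 16 mm across, on its top edge, up to 168 mm above the bench. Origin on the post's axis 145 mm above the bench, 170 mm from the hinge axis; x points to the hinge. The post can be gripped from above and turns in the grip. Only the bar is within 40 mm of the shut post.
- wrench: Loose steel wrench, 180 mm long, lying beyond the work. Leave alone.
- bitcase: Loose orange bit case, 75 x 120 x 26 mm, lying beyond the work; origin under its centre. Leave alone.
- collar: Loose black collar, 56 mm across, 45 mm tall, standing on the robot's side of the bin; origin under its centre. Leave alone.
Not all that is in view belongs to the job. Of the things that look like the plate, take the one that is nearest to the robot's base at the start.

How it is judged (in metres and radians):
On the way, in this order (a step that is already met when the one before it is completed fails the run):
1. the plate lies inside the tape outline, at rest (x of plate in the frame of outline between -0.016 and 0.016 m and y of plate in the frame of outline between -0.016 and 0.016 m and angle between the y axis of plate and the y axis of outline, either way round below 0.2 rad and linear speed of plate below 0.02 m/s), for 0.2 s.
2. the red catch is squeezed fully, tab and ear between the fingers (value of joint red_catch above 0.28 rad and contact force between the fingers and red_tab above 1 N and contact force between the fingers and red_ear above 1 N), for 0.1 s.
3. the yellow catch is squeezed fully, tab and ear between the fingers (value of joint yellow_catch above 0.28 rad and contact force between the fingers and yellow_tab above 1 N and contact force between the fingers and yellow_ear above 1 N), for 0.1 s.
4. the gate has swung past its click stop (value of joint gate_hinge above 1.15 rad), for 0.1 s.
At the end, for the whole second after the job is handed in: The fingers still hold the gate (more than 0.8 N on it) open beyond 1.35 rad and steady (under 0.15 rad/s), both catches are still back (beyond 0.2 rad), and the plate is inside the outline (centre within 16 mm each way, turned less than 0.2 rad) (x of plate in the frame of outline between -0.016 and 0.016 m and y of plate in the frame of outline between -0.016 and 0.016 m and angle between the y axis of plate and the y axis of outline, either way round below 0.2 rad and value of joint gate_hinge above 1.35 rad and velocity of joint gate_hinge between -0.15 and 0.15 rad/s and contact force between the fingers and gate above 0.8 N and value of joint each of red_catch, yellow_catch above 0.2 rad); the arm keeps its last pose, push and grip.
It fails at once if the plate is lifted off the bench (centre of its underside above 12 mm) (height (world z) of plate above 0.012 m).
It fails at once if the yellow catch is released while the red one is still shut (value of joint yellow_catch above 0.2 rad and value of joint red_catch below 0.2 rad).
It fails at once if the wrench, the bit case or the collar is moved by more than 30 mm (distance of any of wrench, bitcase, collar from where it was at the start of the episode above 0.03 m).
It also fails if it takes over 72 s, if anything falls off the work surface, if the arm or the gripper's body presses on something with over 40 N, if the wrist force passes 120 N, or if a joint passes its speed limit or range.

## Working session

There is one attempt and no reset: what is moved stays moved. The work goes in short steps, each a Python script; the robot and the scene stay as the last script left them, time stands still between calls to the robot, and variables do not carry over. Pictures are saved under pics/ and viewed, about 8 in all and at most 12, crops included, and the job is handed in when it is done.

```bash
mkdir -p pics; ls; python3 - <<'E'
from rig import arm
import cv2,numpy as np
for n in("side","top"):
    im=arm.snapshot(n); cv2.imwrite(f"pics/{n}0.png",im[:,:,::-1])
    c=arm.get_calibration(n); print(n,np.round(c["intrinsics"],1).tolist(),np.round(c["cam_to_world"],3).tolist())
print(arm.grip_depth,arm.current_t(),np.round(arm.current_tool_rot(),3).tolist())
E
```

```text
pics
side [[593.5, 0.0, 310.8], [0.0, 593.5, 244.6], [0.0, 0.0, 1.0]] [[-0.762, -0.368, 0.533, -0.162], [-0.648, 0.454, -0.612, 0.673], [-0.017, -0.811, -0.585, 0.926], [0.0, 0.0, 0.0, 1.0]]
top [[563.3, 0.0, 306.7], [0.0, 563.3, 241.0], [0.0, 0.0, 1.0]] [[-0.03, -0.99, 0.136, 0.364], [-1.0, 0.031, 0.006, -0.169], [-0.01, -0.136, -0.991, 1.635], [0.0, 0.0, 0.0, 1.0]]
0.0188 0.1 [[0.92, 0.391, -0.0], [0.391, -0.92, 0.001], [0.0, -0.001, -1.0]]
```

View pics/side0.png

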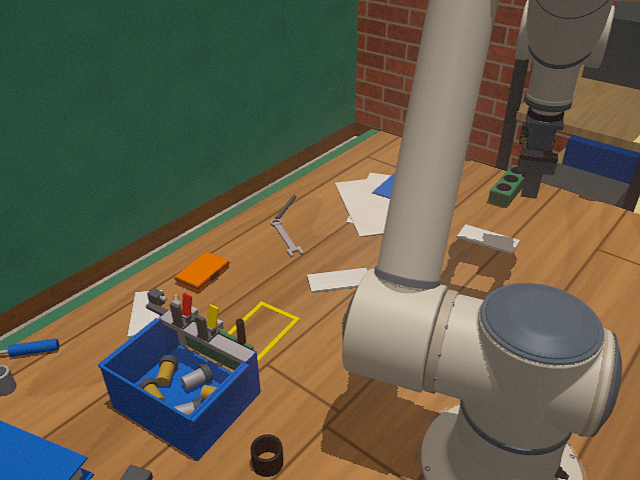

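View pics/top0.png

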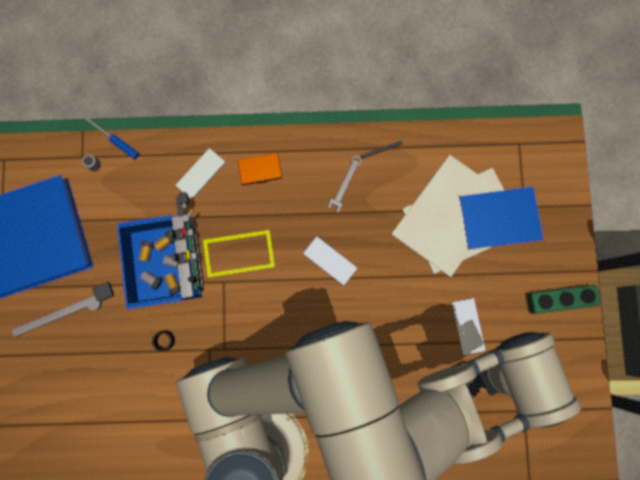

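The side and top views show the bin (top ~160,260), the tape (240,253) and three white plates, at top (330,260), (468,325) and (200,175). The red tab is at side (187,303), yellow at (212,316), and the post at (240,330).

```bash
cat >h.py <<'E'
from rig import arm
import cv2,numpy as np
def ray(n,uv):
    c=arm.get_calibration(n);K=np.array(c["intrinsics"]);T=np.array(c["cam_to_world"])
    d=T[:3,:3]@np.linalg.inv(K)@np.array([uv[0],uv[1],1.]);return T[:3,3],d/np.linalg.norm(d)
def plane(n,uv,z):
    o,d=ray(n,uv);return o+d*(z-o[2])/d[2]
def proj(n,p):
    c=arm.get_calibration(n);K=np.array(c["intrinsics"]);T=np.array(c["cam_to_world"])
    q=K@(T[:3,:3].T@(np.array(p)-T[:3,3]));return q[:2]/q[2]
def tri(a,b):
    (o1,d1),(o2,d2)=ray("side",a),ray("top",b)
    s=np.linalg.lstsq(np.c_[d1,-d2],o2-o1,rcond=None)[0]
    p,q=o1+s[0]*d1,o2+s[1]*d2;return (p+q)/2,np.linalg.norm(p-q)
def blobs(im,f,amin):
    hsv=cv2.cvtColor(im,cv2.COLOR_RGB2HSV);m=f(*[hsv[...,i].astype(int) for i in range(3)]).astype(np.uint8)
    cs,_=cv2.findContours(m,cv2.RETR_EXTERNAL,cv2.CHAIN_APPROX_NONE)
    return [c for c in cs if cv2.contourArea(c)>=amin]
white=lambda h,s,v:(s<40)&(v>140)
yellow=lambda h,s,v:(h>24)&(h<35)&(s>170)&(v>120)
red=lambda h,s,v:((h<6)|(h>174))&(s>160)&(v>90)
E
python3 - <<'E'
from h import *
for n in("side","top"):
    im=cv2.cvtColor(cv2.imread(f"pics/{n}0.png"),cv2.COLOR_BGR2RGB)
    for nm,f,a,z in(("white",white,150,.008),("yellow",yellow,4,0),("red",red,4,.17)):
        for c in blobs(im,f,a):
            r=cv2.minAreaRect(c);b=cv2.boxPoints(r)
            w=np.array([plane(n,p,z)[:2] for p in b]);e=[np.linalg.norm(w[1]-w[0]),np.linalg.norm(w[2]-w[1])]
            print(n,nm,np.round(r[0],1),cv2.contourArea(c),np.round(w.mean(0),3),np.round(e,3),np.round(w,3).tolist() if nm!="red" else "")
a=cv2.imread("pics/side0.png")[270:390,100:310];b=cv2.imread("pics/top0.png")[180:320,110:290]
cv2.imwrite("pics/c0.png",np.vstack([cv2.resize(a,(520,297),interpolation=2),cv2.resize(b[:105*1+35],(520,303),interpolation=2)]))
E
```

```text
side white [569. 464.] 325.5 [-0.094 -0.074] [0.034 0.067] [[-0.063, -0.082], [-0.077, -0.113], [-0.124, -0.065], [-0.111, -0.037]]
side white [230.9 347.2] 464.0 [0.566 0.107] [0.035 0.109] [[0.611, 0.129], [0.628, 0.099], [0.519, 0.084], [0.505, 0.114]]
side white [464.1 325.3] 1311.0 [ 0.216 -0.273] [0.196 0.086] [[0.212, -0.166], [0.293, -0.344], [0.216, -0.382], [0.144, -0.201]]
side white [145.  314.4] 659.0 [0.796 0.158] [0.159 0.073] [[0.769, 0.227], [0.886, 0.118], [0.819, 0.088], [0.709, 0.198]]
side white [371.9 298.2] 3722.5 [ 0.433 -0.217] [0.217 0.346] [[0.529, -0.072], [0.645, -0.256], [0.315, -0.362], [0.242, -0.179]]
side white [480. 235.] 270.5 [ 0.352 -0.607] [0.063 0.118] [[0.398, -0.568], [0.42, -0.627], [0.303, -0.646], [0.285, -0.588]]
side white [285.6 238.4] 165.5 [ 0.749 -0.268] [0.042 0.175] [[0.826, -0.284], [0.829, -0.326], [0.671, -0.25], [0.67, -0.212]]
side white [369.2 204.6] 2049.5 [ 0.68  -0.556] [0.191 0.333] [[0.827, -0.582], [0.757, -0.76], [0.533, -0.513], [0.601, -0.368]]
side white [177.5 237.1] 617.0 [ 0.978 -0.239] [1.31  0.023] [[0.983, 0.4
[... 2501 characters left out ...]
], [1.154, 0.265]]
top white [174.9  23.9] 543.5 [1.277 0.227] [0.097 0.167] [[1.256, 0.318], [1.35, 0.295], [1.298, 0.136], [1.205, 0.161]]
top white [455.3  19.6] 1135.0 [ 1.261 -0.636] [0.233 0.155] [[1.28, -0.503], [1.385, -0.711], [1.242, -0.769], [1.139, -0.563]]
top white [329.5  53.3] 3063.5 [ 1.166 -0.246] [0.262 0.307] [[1.269, -0.077], [1.357, -0.324], [1.062, -0.412], [0.978, -0.17]]
top yellow [187.5 254.5] 14.5 [0.56  0.191] [0.021 0.009] [[0.55, 0.195], [0.571, 0.195], [0.571, 0.186], [0.55, 0.186]]
top yellow [238.3 253. ] 2507.5 [0.561 0.042] [0.201 0.114] [[0.605, 0.149], [0.629, -0.05], [0.516, -0.065], [0.492, 0.133]]
top red [183.1 230.9] 13.0 [0.603 0.165] [0.021 0.008]
```

View pics/c0.png

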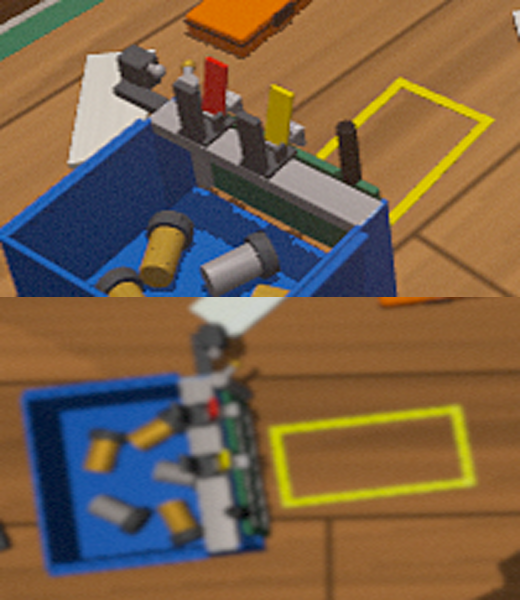

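Tape: outer size measured 201x114 mm, centre about (0.561,0.042), and its long axis fits the bin (hinge at the far end). The crop shows red at the far position (bin x=+60), yellow at -5, and the post at the near end. The nearest plate is the one at (0.530,-0.225). I'll slide that one first.

```bash
cat >>h.py <<'E'
def R(deg):  # tool down, jaw (tool y) at world angle deg
    a=np.radians(deg);y=np.array([np.cos(a),np.sin(a),0]);z=np.array([0,0,-1.]);return np.c_[np.cross(y,z),y,z]
E
python3 - <<'E'
from h import *
c=np.array([.530,-.225]);w=np.array([[.553,-.146],[.604,-.188],[.506,-.303],[.456,-.262]])
d=(w[0]+w[1]-w[2]-w[3]);al=np.degrees(np.arctan2(d[1],d[0]));yb=np.degrees(np.arctan2(.1985,-.024))
print(al,yb)
for s in(-90,90):
    print(s,[np.round(arm.solve_ik(p,R(a)),0).tolist() for p,a in(((*c,.003),al+s),((.561,.042,.003),yb+s),((.603,.191,.15),yb),((.603,.191,.15),yb-180),((.667,0,.14),yb+90),((.667,0,.14),yb-90))])
s=-90
arm.move_to([*c,.10],R(al+s)); arm.move_l([*c,.003],feed=.1)
print(arm.current_force(),arm.current_ee_pos())
arm.grip(0.0); print(arm.current_width(),arm.current_force(),arm.current_t())
if abs(arm.current_width()-.064)<.004:
    arm.move_l([.561,.042,.003],R(yb+s),feed=.08)
    print(arm.current_width(),arm.current_force(),arm.current_ee_pos(),arm.current_t())
E
```

```text
49.830419958289944 96.89398623200633
-90 [[-29.0, 40.0, 95.0, -0.0, 45.0, 11.0], [-2.0, 40.0, 97.0, -0.0, 43.0, -9.0], [12.0, 33.0, 80.0, -0.0, 67.0, -85.0], [12.0, 33.0, 80.0, -0.0, 67.0, 95.0], [-5.0, 36.0, 75.0, -0.0, 69.0, 168.0], [-5.0, 36.0, 75.0, -0.0, 69.0, -12.0]]
90 [[-29.0, 40.0, 95.0, -0.0, 45.0, -169.0], [-2.0, 40.0, 97.0, -0.0, 43.0, 171.0], [12.0, 33.0, 80.0, -0.0, 67.0, -85.0], [12.0, 33.0, 80.0, -0.0, 67.0, 95.0], [-5.0, 36.0, 75.0, -0.0, 69.0, 168.0], [-5.0, 36.0, 75.0, -0.0, 69.0, -12.0]]
[ 0.24947101 -0.05303737  0.55092179] [ 0.5303575  -0.22521672  0.00354193]
0.06322186250755811 [-0.43503772 -0.17952098  3.90320047] 3.45
0.0638253456072463 [-0.33517606 -4.52647552  6.80914859] [0.56111819 0.0416481  0.00317265] 6.9583
```

```bash
python3 - <<'E'
from h import *
arm.grip(0.085); arm.move_l([.561,.042,.10],feed=.15)
arm.move_to([.45,-.28,.25],R(-30)); arm.sleep(.2)
ims={}
for n in("side","top"):
    im=ims[n]=arm.snapshot(n); cv2.imwrite(f"pics/{n}1.png",im[:,:,::-1])
    for nm,f,a,z in(("white",white,150,.008),("yellow",yellow,4,0),("red",red,4,.17)):
        for c in blobs(im,f,a):
            r=cv2.minAreaRect(c);b=cv2.boxPoints(r)
            w=np.array([plane(n,p,z)[:2] for p in b]);m=w.mean(0)
            if abs(m[0]-.56)<.14 and abs(m[1]-.1)<.16: print(n,nm,np.round(r[0],1),np.round(c[c[:,0,1].argmin(),0]),cv2.contourArea(c),np.round(m,4),np.round(w,3).tolist())
a=np.radians(96.9-90);X=np.array([np.cos(a),np.sin(a)]);Y=np.array([-X[1],X[0]]);O=np.array([.561,.042])+.115*Y
out=[]
def B(x,y,z):return np.r_[O+x*X+y*Y,z]
pts={"redtop":(.06,-.003,.172),"redear":(.06,.036,.174),"yeltop":(-.005,-.003,.172),"yelear":(-.005,.036,.174),"post":(-.07,0,.168),"barL":(-.095,.04,.118),"barR":(-.095,.01,.118)}
for n,(x0,y0) in(("side",(130,280)),("top",(150,190))):
    im=cv2.resize(ims[n][y0:y0+90,x0:x0+130],None,fx=6,fy=6,interpolation=2)[:,:,::-1].copy() if n=="side" else cv2.resize(ims[n][y0:y0+130,x0:x0+130],None,fx=4.6,fy=4.6,interpolation=2)[:,:,::-1].copy()
    f=6 if n=="side" else 4.6
    for k,p in pts.items():
        u=proj(n,B(*p));print(n,k,np.round(u,1))
        cv2.circle(im,tuple(int(v) for v in (u-[x0,y0]+.5)*f),3,(255,0,255),1)
    cv2.imwrite(f"pics/{n}1c.png",im)
print(arm.current_t())
E
```

```text
side white [231. 347.] [217 335] 465.0 [0.566  0.1061] [[0.612, 0.128], [0.628, 0.097], [0.519, 0.084], [0.505, 0.114]]
side white [260.8 325.8] [262 309] 823.5 [0.5621 0.0168] [[0.586, 0.068], [0.604, -0.049], [0.536, -0.032], [0.522, 0.081]]
side yellow [232.5 329.5] [235 325] 28.0 [0.6081 0.0616] [[0.61, 0.075], [0.615, 0.046], [0.606, 0.048], [0.602, 0.077]]
side yellow [211.5 321.5] [208 316] 22.5 [0.6642 0.074 ] [[0.684, 0.067], [0.672, 0.057], [0.644, 0.081], [0.657, 0.091]]
side yellow [213.  310.1] [210 304] 44.5 [0.6904 0.0459] [[0.69, 0.063], [0.712, 0.036], [0.691, 0.028], [0.669, 0.056]]
side yellow [264.5 325. ] [261 301] 345.0 [0.5649 0.0024] [[0.609, 0.07], [0.635, -0.092], [0.516, -0.06], [0.499, 0.091]]
side red [186.4 304.1] [184 293] 159.5 [0.5867 0.1816] [[0.572, 0.208], [0.618, 0.165], [0.601, 0.155], [0.556, 0.199]]
top white [184.5 279.9] [183 264] 254.0 [0.4861 0.1975] [[0.531, 0.218], [0.533, 0.189], [0.441, 0.177], [0.439, 0.206]]
top white [237.7 253. ] [256 239] 1083.5 [0.5596 0.0425] [[0.583, 0.122], [0.601, -0.028], [0.537, -0.037], [0.518, 0.113]]
top yellow [187.5 254.5] [187 251] 14.0 [0.5605 0.1906] [[0.571, 0.195], [0.571, 0.186], [0.55, 0.186], [0.55, 0.195]]
top yellow [238.4 253.1] [263 230] 2507.5 [0.5602 0.0414] [[0.605, 0.149], [0.629, -0.051], [0.516, -0.065], [0.492, 0.133]]
top red [183. 231.] [184 227] 11.0 [0.6029 0.1651] [[0.614, 0.168], [0.613, 0.162], [0.592, 0.162], [0.592, 0.168]]
side redtop [188.  293.2]
side redear [173.8 303.6]
side yeltop [213.1 305. ]
side yelear [199.2 316. ]
side post [238.8 320. ]
side barL [238.  357.5]
side barR [248.1 347.6]
top redtop [184.6 229.2]
top redear [169.7 231.3]
top yeltop [187.6 253.5]
top yelear [172.6 255.6]
top post [189.8 278.3]
top barL [180.2 291. ]
top barR [191.2 289.3]
9.975
```

View pics/side1c.png

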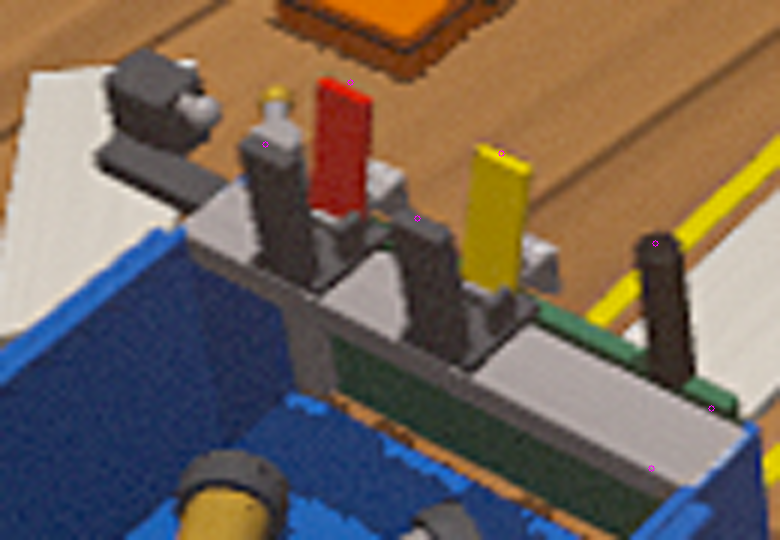

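View pics/top1c.png

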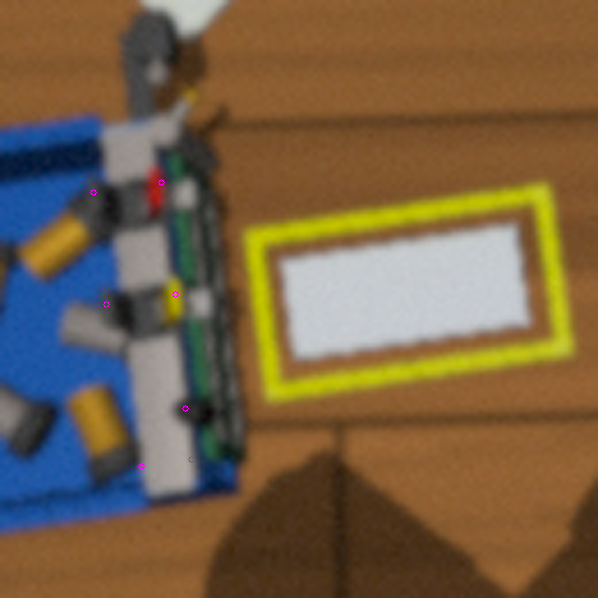

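The plate lies well inside the tape (top white centre (237.7,253) against tape centre (238.4,253)), about 1 mm off. The predicted catch and post points land within 1–2 px of the real ones in both views. Next I'll triangulate as a height check and squeeze red.

```bash
cat >>h.py <<'E'
YB=96.9;_a=np.radians(YB-90);X=np.array([np.cos(_a),np.sin(_a)]);Y=np.array([-X[1],X[0]]);O=np.array([.560,.0418])+.115*Y
def B(x,y,z):return np.r_[O+x*X+y*Y,z]
def toB(p):d=np.array(p[:2])-O;return np.round([d@X,d@Y,p[2]],4)
def fB():f=np.array(arm.current_force());return np.round([f[:2]@X,f[:2]@Y,f[2]],1)
E
python3 - <<'E'
from h import *
for k,s,t in(("red",(187,294.2),(184.9,230.8)),("yel",(213.2,305),(189.1,255.1)),("post",(239.2,320),(190.2,277.8))):
    p,e=tri(s,t);print(k,toB(p),round(e,4))
r=R(YB-180);arm.grip(.091)
arm.move_to(B(.059,.0285,.24),r);arm.move_l(B(.059,.0285,.152),feed=.1);print(fB())
for g in(.05,.04,.032,.027):
    arm.grip(g);print(g,arm.current_width(),fB(),arm.current_t())
E
```

```text
red [ 0.059  -0.0014  0.1709] 0.005
yel [-0.0064 -0.0045  0.1715] 0.0057
post [-0.0682 -0.0012  0.1667] 0.0009
[-0.7  0.5  0.3]
0.05 0.05016136571578903 [ 0.4 -1.9  2. ] 13.9083
0.04 0.03981302985250095 [ 0.6 -1.7  1.3] 14.2917
0.032 0.032304356015518836 [ 1.3 -1.6  1.6] 14.65
0.027 0.027423327378086067 [-0.1 -2.2  1.8] 14.9583
```

```bash
python3 - <<'E'
from h import *
arm.grip(0);print(arm.current_width(),fB(),toB(arm.current_ee_pos()),arm.current_t())
arm.sleep(.3);print(arm.current_width(),fB())
E
```

```text
0.02219919154439871 [0.  0.2 0.9] [0.059  0.0287 0.152 ] 15.2
0.022314730823207573 [-0.2  0.3  1.4]
```

Closed at 22.3 mm with balanced force, so red is squeezed against its ear. Yellow next.

```bash
python3 - <<'E'
from h import *
r=R(YB-180);arm.grip(.091);arm.move_l(B(.059,.0285,.21),feed=.15)
arm.move_l(B(-.006,.0285,.21),r,feed=.15);arm.move_l(B(-.006,.0285,.152),feed=.1);print(fB())
for g in(.04,.027,0):
    arm.grip(g);print(g,arm.current_width(),fB(),arm.current_t())
arm.sleep(.3);print(arm.current_width(),fB())
arm.grip(.091);arm.move_l(B(-.006,.0285,.26),feed=.15)
arm.move_to([.45,-.25,.25],R(YB-180));arm.sleep(.1)
ims=[cv2.resize(arm.snapshot("side")[280:370,130:260],(650,450),interpolation=2)]
cv2.imwrite("pics/side2c.png",ims[0][:,:,::-1]);print(arm.current_t())
E
```

```text
[-0.2 -0.3 -0.4]
0.04 0.04045003742389165 [ 0.8 -1.8  2.1] 19.3667
0.027 0.026799186736790274 [ 0.5 -0.8  1.4] 19.7833
0 0.022444991055110997 [-0.8 -2.   1.2] 20.025
0.02286094106884055 [-0.4 -2.6  1. ]
24.0833
```

View pics/side2c.png

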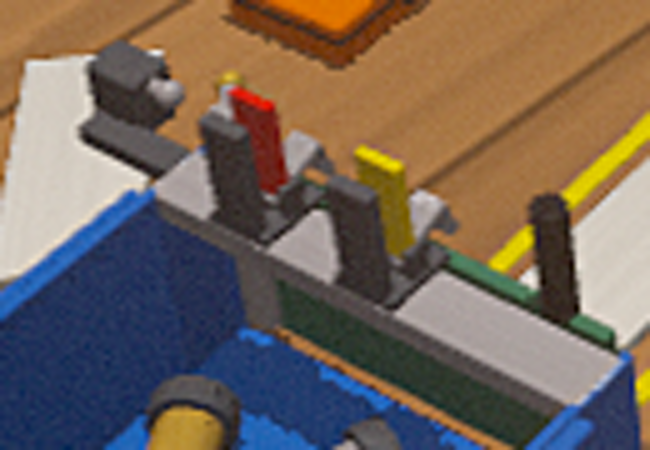

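Both tabs stand upright with claws raised (crop: red (255,140), yellow (385,200)), and the post is at (552,250). Now I'll grip the post and swing it.

```bash
python3 - <<'E'
from h import *
def P(t,z=.137):
    return B(.1-.1695*np.cos(t),-.001-.1695*np.sin(t),z)
arm.grip(.06)
arm.move_to(P(0,.24),R(YB-180));arm.move_l(P(0),feed=.1);arm.grip(0)
print(arm.current_width(),fB(),arm.current_t())
if arm.current_width()>.012:
    for t in np.r_[np.arange(.15,1.5,.15),1.52]:
        arm.move_l(P(t),R(YB-180+np.degrees(t)),feed=.08);print(round(t,2),fB(),round(arm.current_width(),4))
        if np.linalg.norm(arm.current_force())>45:break
print(toB(arm.current_ee_pos()),arm.current_t())
arm.sleep(.3)
S,T=arm.snapshot("side"),arm.snapshot("top")
cv2.imwrite("pics/f.png",np.vstack([cv2.resize(S[270:390,120:330],(525,300)),cv2.resize(T[190:310,110:320],(525,300))])[:,:,::-1])
E
```

```text
0.015330793702352363 [-0.8  0.   0. ] 28.1417
0.15 [ 1.6  1.9 -0.7] 0.0152
0.3 [ 3.   1.6 -2.1] 0.0153
0.45 [ 4.6  2.7 -2.8] 0.0153
0.6 [ 3.1  4.4 -1.5] 0.0155
0.75 [ 2.8  5.5 -0.4] 0.0153
0.9 [ 3.3  3.4 -0.9] 0.0153
1.05 [ 2.8  4.2 -0. ] 0.0155
1.2 [1.4 6.2 2.1] 0.0155
1.35 [-0.6  5.   3.1] 0.0157
1.5 [-1.4  3.8  3.7] 0.0154
1.52 [-1.2  4.6  2.9] 0.0155
[ 0.091  -0.1701  0.137 ] 33.0583
```

View pics/f.png

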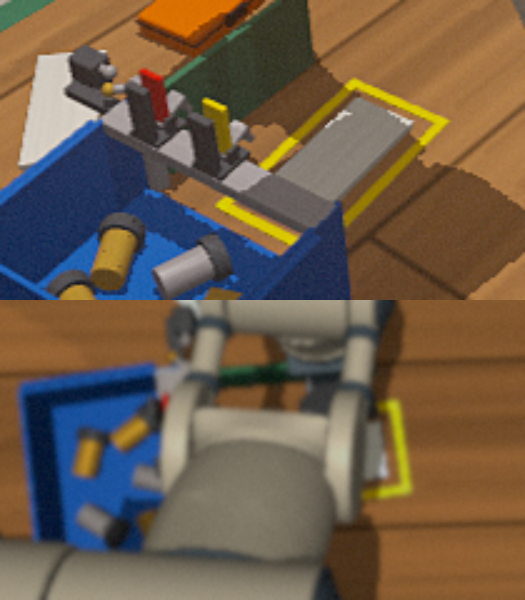

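The gate stands at right angles (side crop (240,60)), both tabs are still upright, and the plate is inside the tape. The post is still in the grip at 15.5 mm. Handing in.

```bash
python3 - <<'E'
from h import *
print(arm.current_width(),fB(),np.abs(arm.current_dq()).max(),arm.current_t());arm.sign_off()
E
```

```text
0.015539766905873801 [-1.4  5.7  3.6] 0.06524084455293469 33.4583
the job is handed in; nothing more can be done
```

The job is handed in at 33.5 s of the 72 s allowed, with the fingers still holding the gate wide open. Handing in gave no verdict, so what follows rests on my own checks.

- **Plate:** I gripped the nearest one across its width and slid it flat on the bench into the outline. The top view put its centre about 1 mm from the tape's centre, aligned with the long side. In the last picture it was still inside, though shaded by the arm and only partly visible from above.
- **Catches:** I squeezed red first, then yellow. The fingers stopped at about 22.3 and 22.9 mm, against the 23 mm expected. Both tabs stood upright after the squeezes and again in the last picture.
- **Gate:** I swung it by the post through the click stop to about 1.52 rad, worked out from the gripper's position. The side view shows it at right angles to the bin. At hand-in the grip was 15.5 mm on the 16 mm post and the arm was still.
- **Loose items:** The arm went nowhere near the wrench, bit case or collar. I did not measure their positions again at the end.

**Disagreements:** The two camera views missed each other by 5–6 mm on the tabs and 1 mm on the post. The heights came within 1.5 mm of the given ones, and the measured positions were good enough for every grasp. At hand-in the tool still read a side force of about 6 N, more than the spring's 2.4 N. I put this down to slight strain from my estimate of the hinge position.

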